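# Make up two machine-foot stacks on their studs

## Robot

A 6-joint arm with a two-finger parallel gripper is mounted at the origin on the work surface. World frame = base frame: x ahead of the robot, y to its left, z up, the work surface at z = 0. Lengths are in m, angles in degrees, forces in N, time in s.
With the tool pointing down it reaches from about 0.35 to 0.875 m from the base axis. Payload 4.2 kg.
Tool frame: the origin (TCP) lies midway between the tips of the shut fingers; the grasp point (between the pads) lies 19 mm behind it (robot.hold_point_z is the x of the grasp point in the tool frame, in m); x points along the fingers, y is the direction in which the jaws open and shut, and the axes are right-handed (so a half turn about x gives the same grasp; the last joint's range is limited). The gripper opens to 87 mm and grips with 3 to 60 N. Pads are 19 mm wide; open, the fingers measure 117 mm over their backs; the gripper's body (75 mm by 190 mm) begins 51 mm behind the grasp point.
Start: joints at [-61.158, 22.042, 0.453, 0, -68.411, -14.817], TCP at [0.151, -0.606, 0.201] pointing down, gripper open.
Joint ranges: [-179.83, 179.83], [-69.29, 118.12], [-61.27, 80.66], [-181.25, 117.63], [-171.15, -9.14], [-177.46, 177.46]. Speed limits (degrees/s): [159.86, 159.86, 180, 180, 180, 180].

## Interface

Orientations are given as a 3x3 rotation matrix whose columns are the frame's x, y, z axes.
In Python, from rig import robot, vision, ticket gives the robot as it stands. The module is installed in compiled form; this text tells all that it offers.
- The arm moves only by the tool servo_tool, never from a script. Its argument "series" is a list of rows, each a list of 3 entries, a list of its own where there are three numbers: the shift along the tool's x, y, z in mm, then the turn, a rotation vector about the tool's x, y, z in rad, then the gripper's target within -1 to 1 (shut at 1, half-way at 0, fully open at -1). In form: [[[dx, dy, dz], [wx, wy, wz], claw], ...]. A call has 1 to 20 rows; each row shifts and turns the commanded pose from where the row before left it, along the tool's axes as they then stand; what a row does not reach is not made up. A row lasts 1/8 s, in which the tool goes at most 62.5 mm and 10.7 degrees, less where a joint would pass 70% of its speed; a pose out of reach is approached as far as the arm can. A call is refused whole if a number of a shift passes 62.5 or a number of a turn 0.188, either way. A call with a gripper value outside its range is refused whole. The fingers move at their own pace and stop on an object; "grip_force" is the grip in N (left out, the last holds). Time passes only in rows, so rows that do not move let the fingers close. It gives the time, the measured TCP pose, the force and the opening at its end, in the units of the state.
- robot.get_obs(): the state, without advancing time (a new reading comes with each control period).
- vision.get_image(name): name is "side" or "top"; returns a dict with "color" (480x640x3 uint8, red, green, blue), "K" (3x3 intrinsics, pixels), "T" (4x4, takes a point from camera to world coordinates). Camera axes: x right, y down, z forward; pixel columns grow to the right and rows downward; lengths in m; the calibration is good to about 2 mm. A picture is of the moment at which its call begins. There is no depth.
- ticket.job_done(): hands the job in, once; it reports no verdict.
The state is a dict: "t": time; "joint_pos": joint angles; "qvel": joint speeds; "tau": joint torques, N m; "tcp_pos": TCP position; "orientation": TCP orientation; "ft_force": force on the tool from outside, world axes, zero at the start; "ft_torque": the same for the moment, N m; "opening": opening from 0.0 (shut) to 1.0 (fully open).
Only numpy, scipy, OpenCV 4.12 (cv2) and the standard library are available. Lean on these libraries where they do the work, as an engineer would, in place of code of your own. Each camera call takes 0.05 s, during which the arm holds its last target.

## Task

Make up the two machine feet on their upright studs. On the green plate put the black rubber buffer first, on it the silver sleeve, and the red hand nut on top; on the white plate put the blue buffer and on it the orange collar. Each part goes over the stud and lies flat on what is below it; let go of everything, and leave the yellow bin, the jar and the screwdriver where they are.

Things in the scene. Friction and masses are not known exactly. Their poses are not given: they have to be found in the camera images.
- green_plate: Round steel base plate, 90 mm diameter, 12 mm thick, screwed to the bench, painted green, with a bright steel stud, 16 mm diameter, standing upright in its middle. Origin: centre of the plate's underside on the bench; z up, along the stud's axis. Plate's top face at z = 12 mm; the stud is straight up to z = 59 mm and then tapers to a nose of 6 mm diameter whose tip is at z = 70 mm.
- white_plate: Round steel base plate, 90 mm diameter, 12 mm thick, screwed to the bench, painted white, with a bright steel stud, 16 mm diameter, standing upright in its middle. Origin: centre of the plate's underside on the bench; z up, along the stud's axis. Plate's top face at z = 12 mm; the stud is straight up to z = 42 mm and then tapers to a nose of 6 mm diameter whose tip is at z = 53 mm.
- black_buffer: Black rubber ring, 62 mm outer diameter, 22 mm high, 24 mm through bore, about 90 g. Loose, lying flat on the bench with its bore upright. Origin: centre of the underside; z up along the bore; round, so yaw means nothing.
- silver_sleeve: Silver aluminium ring, 44 mm outer diameter, 20 mm high, 24 mm through bore, about 60 g. Loose, lying flat on the bench with its bore upright. Origin: centre of the underside; z up along the bore; round, so yaw means nothing.
- red_nut: Red plastic hand nut: a ring of 54 mm outer diameter with a slightly lobed rim (lobes 1 mm proud), 22 mm high, 24 mm plain through bore (no thread: it just drops on), about 50 g. Loose, lying flat on the bench with its bore upright. Origin: centre of the underside; z up along the bore; round, so yaw means nothing.
- blue_buffer: Blue plastic ring, 56 mm outer diameter, 24 mm high, 24 mm through bore, about 80 g. Loose, lying flat on the bench with its bore upright. Origin: centre of the underside; z up along the bore; round, so yaw means nothing.
- orange_collar: Orange plastic ring, 40 mm outer diameter, 22 mm high, 24 mm through bore, about 50 g. Loose, lying flat on the bench with its bore upright. Origin: centre of the underside; z up along the bore; round, so yaw means nothing.
- yellow_bin: Bystander: small open yellow parts bin with bolts in it, 80 x 70 mm, 50 mm high, loose. Origin: centre of its underside.
- jar: Bystander: small closed jar with a black cap, 54 mm diameter, 60 mm high, standing loose. Origin: centre of its underside.
- screwdriver: Bystander: screwdriver with an orange handle, 180 mm long, lying loose on the bench beyond the other things. Origin: about the middle of its underside.
There are look-alikes about, which are no part of the job. Of the things like the red_nut, leave any that is purple; of the rest the smaller one is meant. Several things look just like the blue_buffer: the one meant starts farthest to the robot's right.

How it is judged:
By the outcome, as a careful person would: the job done as asked, in the order asked, and still so for the second after the job is handed in, with the robot touching nothing.
It also fails if it takes over 128 s, if anything falls off the work surface, if the arm or the gripper's body presses on something with over 40 N, if the wrist force passes 120 N, or if a joint passes its speed limit or range.

## Working session

There is one attempt and no reset: what is moved stays moved. The work goes in short steps, Python scripts to look and compute and a tool call to move; the robot and the scene stay as the last step left them, time stands still between calls to the robot, and variables do not carry over. Pictures are saved under pics/ and viewed, and the job is handed in when it is done.

Besides the shell and the picture viewer there is one more tool, called after "Emit:" as name([rows], argument=value, ...), one row to a line, values as JSON. servo_tool: Moves the arm, as the interface text tells. Its arguments: {"type":"object","properties":{"series":{"type":"array"},"grip_force":{"type":"number"}},"required":["series"]}

```bash
mkdir -p pics; python3 - <<'E'
from rig import robot, vision
import cv2, numpy as np
o=robot.get_obs(); print(o['t'],o['tcp_pos'],o['orientation'],o['opening'],robot.hold_point_z)
for n in('top','side'):
    d=vision.get_image(n); cv2.imwrite(f'pics/{n}0.png',d['color'][...,::-1]); np.savez(f'{n}0.npz',**d); print(n,d['K'],d['T'])
E
```

```text
0.0 [ 0.15133862 -0.6057443   0.20037047] [[-6.04879649e-04 -2.42143270e-01  9.70240316e-01]
 [ 2.04734401e-03  9.70238160e-01  2.42144008e-01]
 [-9.99997721e-01  2.13288368e-03 -9.11267445e-05]] 0.994419428901333 -0.0187
top [[610.2747678    0.         314.35711122]
 [  0.         610.2747678  239.22052674]
 [  0.           0.           1.        ]] [[-0.00562488 -0.98766173  0.15650134  0.34217101]
 [-0.99991369  0.00741342  0.01084692 -0.02152805]
 [-0.0118733  -0.15642682 -0.98761818  1.23526162]
 [ 0.          0.          0.          1.        ]]
side [[514.47056969   0.         320.04503781]
 [  0.         514.47056969 243.28858407]
 [  0.           0.           1.        ]] [[-9.21903675e-01 -2.30442875e-01  3.11431686e-01  2.54622901e-01]
 [-3.87419143e-01  5.48662965e-01 -7.40861227e-01  6.69115792e-01]
 [-1.44840799e-04 -8.03657285e-01 -5.95092386e-01  5.91534977e-01]
 [ 0.00000000e+00  0.00000000e+00  0.00000000e+00  1.00000000e+00]]
```

View pics/top0.png

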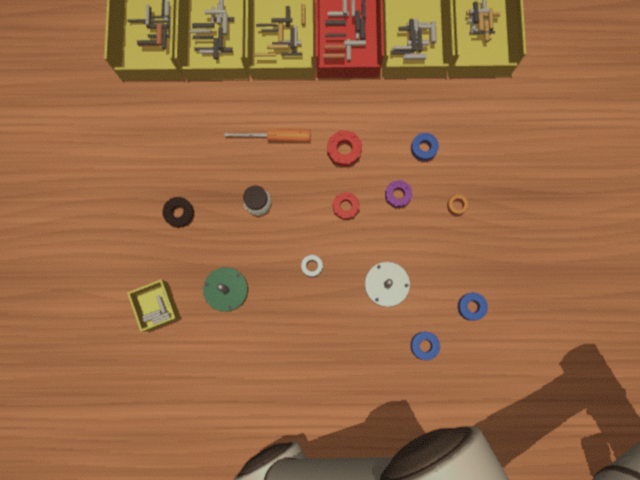

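View pics/side0.png

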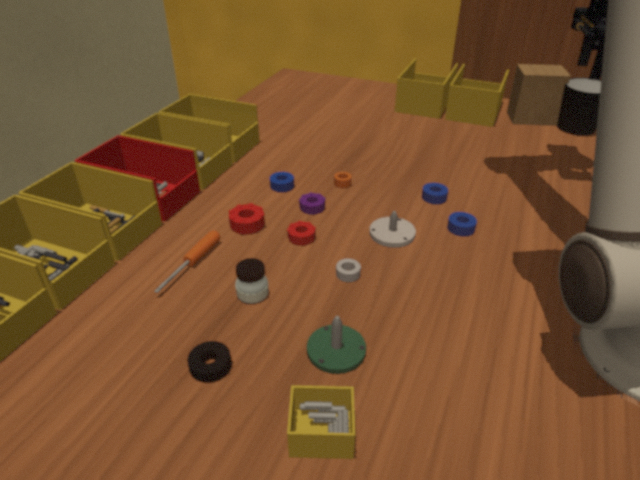

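```bash
cat > h.py <<'E'
import cv2, numpy as np
def ray(d,u,v,z):
    T=d['T'];r=T[:3,:3]@np.linalg.inv(d['K'])@np.array([u,v,1.]);c=T[:3,3]
    return c+r*(z-c[2])/r[2]
def proj(d,p):
    T=d['T'];q=T[:3,:3].T@(np.asarray(p)-T[:3,3]);q=d['K']@q;return q[:2]/q[2]
C={'black':((0,0,0),(180,140,45)),'blue':((105,140,50),(122,255,255)),'purple':((124,80,40),(150,255,255)),'green':((65,80,30),(95,255,200)),
 'white':((0,0,120),(180,60,255)),'orange':((5,190,150),(16,255,255)),'red':((170,170,90),(4,255,255))}
def mask(img,c):
    hsv=cv2.cvtColor(img,cv2.COLOR_RGB2HSV)
    lo,hi=C[c]
    if lo[0]>hi[0]: return cv2.inRange(hsv,lo,(180,)+hi[1:])|cv2.inRange(hsv,(0,)+lo[1:],hi)
    return cv2.inRange(hsv,lo,hi)
def blobs(d,c,z,amin=80,amax=4000):
    out=[]
    for k in cv2.findContours(mask(d['color'],c),cv2.RETR_EXTERNAL,cv2.CHAIN_APPROX_NONE)[0]:
        k=cv2.convexHull(k);a=cv2.contourArea(k)
        if not amin<a<amax: continue
        m=cv2.moments(k);u,v=m['m10']/m['m00'],m['m01']/m['m00']
        w=np.array([ray(d,*p[0],z)[:2] for p in k])
        out.append((u,v,a,ray(d,u,v,z)[:2],np.ptp(w,0)))
    return out
E
python3 - <<'E'
from h import *
import numpy as np
Z=dict(black=.011,blue=.012,purple=.011,green=.011,white=.011,orange=.011,red=.011)
for n in('top','side'):
    d=dict(np.load(n+'0.npz'))
    for c in Z:
        for u,v,a,p,s in blobs(d,c,Z[c]): 
            if p[0]<.75: print(n,c,round(u,1),round(v,1),int(a),p.round(4),(s*1000).round())
d=dict(np.load('top0.npz'));i=d['color'][120:370,300:500,::-1];cv2.imwrite('pics/crop0.png',cv2.resize(i,None,fx=2.4,fy=2.4,interpolation=cv2.INTER_CUBIC))
hsv=cv2.cvtColor(d['color'],cv2.COLOR_RGB2HSV);print(hsv[206,337],hsv[205,450],hsv[212,167],hsv[266,304],hsv[10,10],hsv[300,300])
E
```

```text
top black 268.6 451.8 234 [0.1222 0.0824] [40. 87.]
top black 411.2 455.7 1300 [ 0.114  -0.1917] [ 92. 129.]
top black 459.5 433.4 177 [ 0.1549 -0.2859] [26. 40.]
top white 270.5 465.5 566 [0.097  0.0787] [ 60. 115.]
top white 467.1 463.6 2148 [ 0.0992 -0.2979] [ 83. 175.]
top white 156.0 311.9 410 [0.3915 0.3094] [54. 52.]
top white 386.8 283.8 1536 [ 0.4445 -0.1528] [88. 88.]
top white 311.5 265.4 355 [ 0.4828 -0.002 ] [43. 42.]
top white 258.5 204.6 330 [0.609  0.1061] [44. 53.]
top red 342.6 157.7 298 [ 0.707  -0.0676] [33. 64.]
top red 344.4 144.7 166 [ 0.7348 -0.0717] [26. 38.]
side black 209.2 361.4 1257 [0.595  0.2733] [68. 67.]
side black 249.7 270.4 436 [0.6419 0.069 ] [52. 58.]
side black 583.9 282.1 2934 [ 0.0963 -0.1261] [ 76. 228.]
side black 578.6 110.8 1609 [ 0.1162 -0.9413] [109. 390.]
side black 590.6 35.9 2145 [ 0.0822 -1.8263] [ 161. 1353.]
side blue 462.3 219.8 234 [ 0.3242 -0.2367] [48. 46.]
side blue 435.0 189.5 164 [ 0.4015 -0.3341] [45. 46.]
side blue 281.3 178.5 181 [ 0.7355 -0.247 ] [50. 51.]
side purple 311.9 200.2 205 [ 0.6346 -0.1896] [47. 50.]
side white 327.5 415.0 918 [0.4034 0.2902] [70. 39.]
side white 248.0 285.9 256 [0.6243 0.1065] [47. 40.]
side white 347.9 266.6 267 [ 0.4854 -0.0083] [41. 43.]
side white 619.0 268.3 2444 [ 0.039  -0.1908] [ 91. 203.]
side white 392.3 230.5 871 [ 0.4441 -0.1475] [87. 88.]
side white 585.5 85.1 271 [ 0.0989 -1.1815] [ 91. 113.]
side white 629.1 150.2 3567 [-0.0044 -0.716 ] [ 182. 2078.]
side red 301.0 232.4 484 [ 0.6065 -0.0722] [61. 73.]
side red 246.2 218.3 822 [ 0.7296 -0.0743] [ 87. 102.]
[  3 161 185] [ 15 155 183] [11 94 54] [ 36  18 194] [ 12 148 155] [ 12 145 162]
```

View pics/crop0.png

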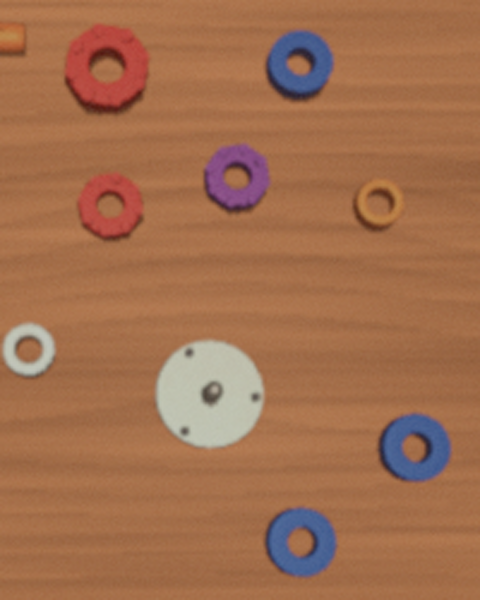

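```bash
python3 - <<'E'
from h import *
import numpy as np
pts={'top':dict(black=(167,212),green=(210,290),red=(337,206),orange=(450,205),blue=(463,306),white=(375,284),silver=(304,266),wood=(300,300)),
'side':dict(black=(195,360),green=(320,348),red=(292,232),orange=(338,181),blue=(428,193),white=(380,234),silver=(341,268),wood=(250,330),orfront=(343,184),redfront=(301,240))}
for n in pts:
    d=dict(np.load(n+'0.npz'));hsv=cv2.cvtColor(cv2.GaussianBlur(d['color'],(3,3),0),cv2.COLOR_RGB2HSV)
    print(n,{k:hsv[v[1],v[0]].tolist() for k,v in pts[n].items()})
d=dict(np.load('top0.npz'))
hsv=cv2.cvtColor(d['color'],cv2.COLOR_RGB2HSV)
print(hsv[205,444:474].tolist()); print(hsv[212,155:200].tolist())
E
```

```text
top {'black': [11, 100, 51], 'green': [64, 76, 114], 'red': [3, 160, 185], 'orange': [15, 155, 179], 'blue': [110, 127, 147], 'white': [34, 22, 194], 'silver': [34, 19, 190], 'wood': [12, 143, 162]}
side {'black': [17, 70, 33], 'green': [59, 76, 87], 'red': [2, 199, 165], 'orange': [10, 196, 121], 'blue': [114, 134, 97], 'white': [17, 45, 164], 'silver': [16, 44, 144], 'wood': [13, 156, 137], 'orfront': [10, 198, 117], 'redfront': [3, 201, 108]}
[[12, 141, 168], [11, 140, 167], [12, 140, 157], [10, 164, 118], [11, 173, 125], [13, 159, 165], [15, 155, 183], [15, 155, 186], [14, 162, 181], [13, 150, 170], [12, 145, 164], [12, 141, 165], [12, 144, 165], [12, 145, 165], [12, 140, 166], [12, 142, 165], [12, 145, 164], [12, 147, 153], [11, 162, 120], [10, 177, 114], [14, 165, 150], [15, 156, 180], [15, 153, 188], [14, 166, 180], [13, 150, 170], [12, 147, 161], [12, 144, 161], [13, 147, 160], [12, 145, 162], [12, 143, 161]]
[[12, 141, 170], [13, 145, 167], [13, 145, 169], [12, 144, 170], [12, 142, 169], [13, 142, 169], [12, 140, 160], [11, 139, 119], [11, 116, 66], [8, 125, 47], [9, 99, 49], [9, 95, 51], [11, 94, 54], [15, 102, 50], [8, 110, 51], [9, 111, 53], [10, 143, 41], [5, 119, 47], [11, 147, 78], [11, 149, 130], [12, 143, 164], [12, 145, 169], [13, 141, 168], [13, 144, 168], [13, 144, 165], [13, 145, 167], [12, 150, 161], [12, 146, 143], [10, 143, 93], [11, 100, 56], [10, 115, 51], [11, 88, 49], [11, 101, 53], [15, 133, 50], [7, 83, 55], [11, 105, 51], [11, 112, 50], [9, 109, 49], [12, 167, 64], [12, 151, 118], [11, 146, 157], [12, 143, 164], [12, 146, 162], [12, 144, 163], [12, 145, 163]]
```

```bash
cat > m.py <<'E'
from h import *
W={'top':dict(black=(178,212),green=(225,289),red=(346,206),orange=(458,205),blue=(473,306),white=(388,284),silver=(312,266)),
'side':dict(black=(209,361),green=(336,348),red=(301,232),orange=(343,180),blue=(435,192),white=(392,231),silver=(348,269))}
Hh=dict(black=.022,green=.012,red=.022,orange=.022,blue=.024,white=.012,silver=.020)
R=dict(black=.031,green=.045,red=.0275,orange=.02,blue=.028,white=.045,silver=.022)
def fmask(n,c,img):
    hsv=cv2.cvtColor(cv2.GaussianBlur(img,(3,3),0),cv2.COLOR_RGB2HSV).astype(int);h,s,v=hsv[...,0],hsv[...,1],hsv[...,2]
    if c=='black': m=v<80
    if c=='green': m=(h>35)&(h<95)&(s>40)
    if c=='red': m=((h<8)|(h>170))&(s>145)
    if c=='orange': m=(s>(152 if n=='top' else 174))&(h<20)
    if c=='blue': m=(h>95)&(h<150)
    if c in('white','silver'): m=(s<85)&(v>90)
    return m.astype(np.uint8)
def find(n,d,c,at=None,r=None,z=None):
    u0,v0=at if at is not None else W[n][c]; r=r or (50 if c in('green','white') else 34)
    m=fmask(n,c,d['color']);w=np.zeros_like(m);cv2.circle(w,(int(u0),int(v0)),r,1,-1);m&=w
    ks=cv2.findContours(m,cv2.RETR_EXTERNAL,cv2.CHAIN_APPROX_NONE)[0]
    ks=[k for k in ks if len(k)>12]
    if not ks: return None
    k=cv2.convexHull(np.vstack(ks) if c=='orange' else max(ks,key=cv2.contourArea))
    # compare with the hull of true ring outline: predicted centroid of its projection -> iterate
    M=cv2.moments(k);cu=np.array([M['m10'],M['m01']])/M['m00']
    zb=0 if z is None else z
    p=ray(d,*cu,zb+Hh[c]/2)[:2]
    t=np.linspace(0,2*np.pi,60)
    for _ in range(4):
        P=np.array([proj(d,[p[0]+R[c]*np.cos(a),p[1]+R[c]*np.sin(a),zz]) for zz in(zb,zb+Hh[c]) for a in t],np.float32)
        hl=cv2.convexHull(P);q=cv2.moments(hl);cq=np.array([q['m10'],q['m01']])/q['m00']
        p=p+ray(d,*cu,zb+Hh[c]/2)[:2]-ray(d,*cq,zb+Hh[c]/2)[:2]
    return cu.round(1),p,round(float(cv2.contourArea(k)/cv2.contourArea(hl)),2)
E
python3 - <<'E'
from m import *
D={n:dict(np.load(n+'0.npz')) for n in('top','side')}
for c in R:
    a=find('top',D['top'],c);b=find('side',D['side'],c)
    print(c,a,b,((a[1]-b[1])*1000).round(1))
E
```

```text
black (array([178., 212.]), array([0.59467798, 0.27108845]), 0.84) (array([209.3, 361.5]), array([0.59501187, 0.27266643]), 0.9) [-0.3 -1.6]
green (array([224.9, 289. ]), array([0.43682432, 0.17276851]), 0.89) (array([335.9, 348.3]), array([0.43745553, 0.172905  ]), 0.85) [-0.6 -0.1]
red (array([345.5, 205.3]), array([ 0.60576606, -0.07228402]), 0.92) (array([301.1, 232.4]), array([ 0.60666578, -0.07281675]), 0.89) [-0.9  0.5]
orange (array([457.1, 204.7]), array([ 0.60532068, -0.30004005]), 0.95) (array([342.3, 179.4]), array([ 0.60650565, -0.2990085 ]), 0.87) [-1.2 -1. ]
blue (array([472.8, 306.1]), array([ 0.39898504, -0.32199947]), 0.84) (array([434.6, 192.4]), array([ 0.39974886, -0.32205501]), 0.77) [-0.8  0.1]
white (array([387. , 283.9]), array([ 0.44496635, -0.15344633]), 0.98) (array([392.2, 230.4]), array([ 0.44667791, -0.15620985]), 0.95) [-1.7  2.8]
silver (array([311.5, 265.2]), array([ 0.48301411, -0.00205057]), 0.95) (array([347.9, 269.4]), array([ 0.48330146, -0.00243338]), 0.82) [-0.3  0.4]
```

The ones meant: red nut is (346,206), smaller than (344,148), and not the purple at (399,194). Blue buffer is (473,306), the farthest right of the blues, which also lie at (425,147) and (425,346). The crop confirms both. I start with the blue buffer.

Emit:
servo_tool([
  [[0,0,0],[0.122,0,0],-1],
  [[0,0,0],[0.122,0,0],-1],
  [[15,47,41],[0,0,0],-1],
  [[15,47,41],[0,0,0],-1],
  [[15,47,41],[0,0,0],-1],
  [[15,47,41],[0,0,0],-1],
  [[15,47,41],[0,0,0],-1],
  [[15,47,41],[0,0,0],-1],
  [[0,0,0],[0,0,0],-1],
  [[0,0,0],[0,0,0],-1],
], grip_force=20)

```text
t: 1.35
tcp_pos: [0.3909, -0.3312, 0.1136]
orientation: [[-0.001, -0.002, 1.0], [0.0, 1.0, 0.002], [-1.0, 0.0, -0.001]]
ft_force: [-0.3, -0.1, -0.1]
opening: 0.999
```

Emit:
servo_tool([
  [[20,9,8],[0,0,0],-1],
  [[30,0,0],[0,0,0],-1],
  [[30,0,0],[0,0,0],-1],
  [[10,0,0],[0,0,0],-1],
  [[0,0,0],[0,0,0],-1],
  [[0,0,0],[0,0,0],-1],
])

```text
t: 2.1
tcp_pos: [0.3996, -0.3232, 0.0249]
orientation: [[0.002, -0.0, 1.0], [-0.001, 1.0, 0.0], [-1.0, -0.001, 0.002]]
ft_force: [0.1, -0.3, -0.8]
opening: 0.998
```

Emit:
servo_tool([
  [[14,1,0],[0,0,0],-1],
  [[6,0,0],[0,0,0],-1],
  [[0,0,0],[0,0,0],-1],
  [[0,0,0],[0,0,0],1],
  [[0,0,0],[0,0,0],1],
  [[0,0,0],[0,0,0],1],
  [[0,0,0],[0,0,0],1],
  [[0,0,0],[0,0,0],1],
  [[0,0,0],[0,0,0],1],
  [[0,0,0],[0,0,0],1],
])

```text
t: 3.35
tcp_pos: [0.3989, -0.3214, 0.0038]
orientation: [[-0.0, -0.001, 1.0], [0.0, 1.0, 0.001], [-1.0, 0.0, -0.0]]
ft_force: [0.4, -0.2, -1.2]
opening: 0.286
```

Emit:
servo_tool([
  [[-10,0,0],[0,0,0],1],
  [[-30,0,0],[0,0,0],1],
  [[-40,0,0],[0,0,0],1],
  [[-20,0,0],[0,0,0],1],
  [[0,0,0],[0,0,0],1],
  [[0,0,0],[0,0,0],1],
])

```text
t: 4.1
tcp_pos: [0.3983, -0.321, 0.1032]
orientation: [[-0.001, -0.0, 1.0], [0.001, 1.0, 0.0], [-1.0, 0.001, -0.001]]
ft_force: [0.4, -0.2, -1.1]
opening: 0.006
```

```bash
cat > look.py <<'E'
import sys
from rig import vision,robot
import cv2,numpy as np
tag=sys.argv[1]
for n in ('top','side'):
    d=vision.get_image(n);np.savez(f'{n}_{tag}.npz',**d);cv2.imwrite(f'pics/{n}_{tag}.png',d['color'][...,::-1])
print(robot.get_obs()['tcp_pos'],robot.get_obs()['t'])
E
python3 look.py a; python3 - <<'E'
import cv2
a=cv2.imread('pics/top_a.png')[240:420,340:560];b=cv2.imread('pics/side_a.png')[80:260,370:590]
cv2.imwrite('pics/ab_a.png',cv2.resize(cv2.hconcat([a,b]),None,fx=1.8,fy=1.8))
E
```

```text
[ 0.39816148 -0.32103988  0.10269986] 4.2
```

View pics/ab_a.png

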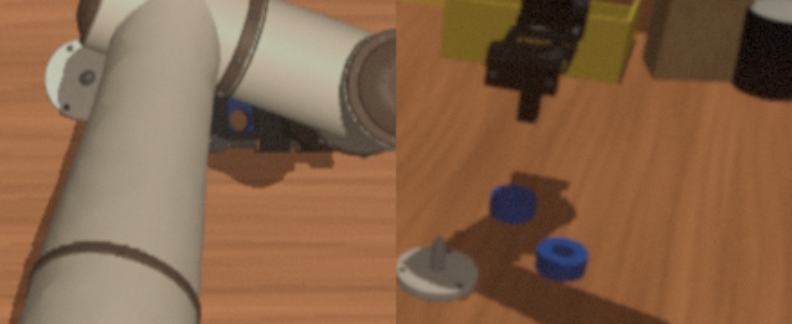

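```bash
python3 - <<'E'
from m import *
D={n:dict(np.load(n+'_a.npz')) for n in('top','side')}
print(find('side',D['side'],'blue',(435,192),30))
print(proj(D['side'],[.398,-.321,.103]),proj(D['top'],[.398,-.321,.103]))
a=D['side']['color'][90:220,400:540,::-1];cv2.imwrite('pics/z_a.png',cv2.resize(a,None,fx=5,fy=4.5,interpolation=cv2.INTER_CUBIC)[:600])
E
```

```text
(array([434.7, 193.1]), array([ 0.39885102, -0.31926149]), 0.79)
[441.08322727 154.89003794] [484.11043609 304.25739699]
```

View pics/z_a.png

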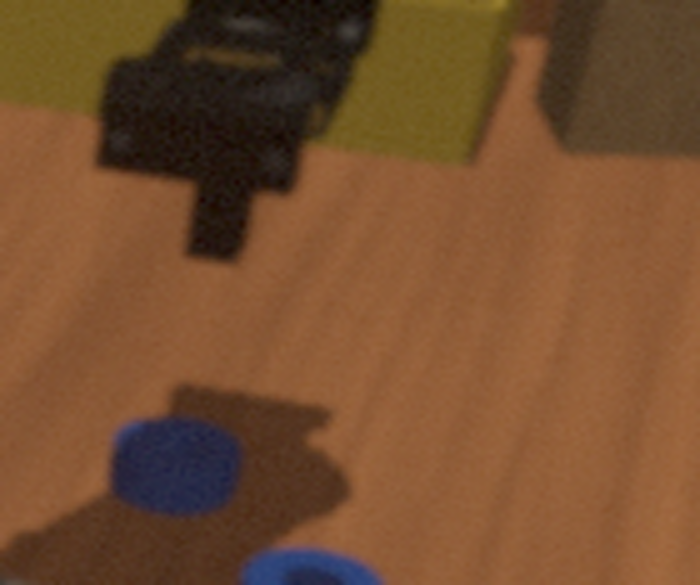

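```bash
python3 - <<'E'
from m import *
D={n:dict(np.load(n+'_a.npz')) for n in('top','side')}
for z in(.10,.11,.12,.13): print(z,proj(D['side'],[.398,-.321,z]))
S=D['side'];print('stud',proj(S,[.437,.173,.07]),proj(S,[.445,-.1535,.053]))
a=S['color'][300:360,300:370,::-1];b=S['color'][200:260,360:430,::-1]
cv2.imwrite('pics/st.png',cv2.resize(cv2.hconcat([a,b]),None,fx=5.5,fy=5.5,interpolation=cv2.INTER_CUBIC))
E
cat > /dev/null
```

```text
0.1 [440.88161775 156.19590409]
0.11 [441.55627868 151.82598699]
0.12 [442.23852341 147.40694803]
0.13 [442.92848054 142.93795429]
stud [336.95300921 316.74838547] [394.55489165 210.8291047 ]
```

View pics/st.png

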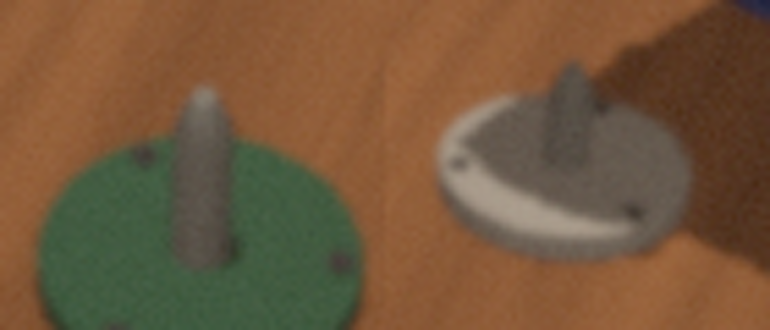

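The blue ring was not gripped. The side view puts the shut fingertips at about z = 0.121, while the reported TCP is at 0.103. The camera itself checks out, since both stud tips project correctly. I'll look at the open fingers before descending further.

Emit:
servo_tool([
  [[0,0,0],[0,0,0],-1],
  [[0,0,0],[0,0,0],-1],
  [[0,0,0],[0,0,0],-1],
  [[0,0,0],[0,0,0],-1],
  [[0,0,0],[0,0,0],-1],
  [[0,0,0],[0,0,0],-1],
  [[0,0,0],[0,0,0],-1],
  [[0,0,0],[0,0,0],-1],
  [[0,0,0],[0,0,0],-1],
  [[0,0,0],[0,0,0],-1],
])

```text
t: 5.45
tcp_pos: [0.3989, -0.3214, 0.1038]
orientation: [[0.0, -0.001, 1.0], [-0.0, 1.0, 0.001], [-1.0, -0.0, 0.0]]
ft_force: [-0.3, -0.5, -0.5]
opening: 0.981
```

```bash
python3 look.py b; python3 - <<'E'
from m import *
D={n:dict(np.load(n+'_b.npz')) for n in('top','side')}
for y in (-.321-.0435,-.321+.0435):
  for z in(.10,.12,.14): print(y,z,proj(D['side'],[.398,y,z]))
print(find('side',D['side'],'blue',(435,192),30))
a=D['side']['color'][80:220,390:540,::-1];cv2.imwrite('pics/z_b.png',cv2.resize(a,None,fx=4,fy=4,interpolation=cv2.INTER_CUBIC))
E
```

```text
[ 0.39896212 -0.32140292  0.10377405] 5.55
-0.3645 0.1 [445.21189492 147.607836  ]
-0.3645 0.12 [446.57595776 138.98480821]
-0.3645 0.14 [447.97010961 130.17157049]
-0.2775 0.1 [436.28257288 165.3170086 ]
-0.2775 0.12 [437.62875593 156.35788609]
-0.2775 0.14 [439.00651988 147.18858628]
(array([434.7, 193. ]), array([ 0.39909804, -0.31953444]), 0.8)
```

View pics/z_b.png

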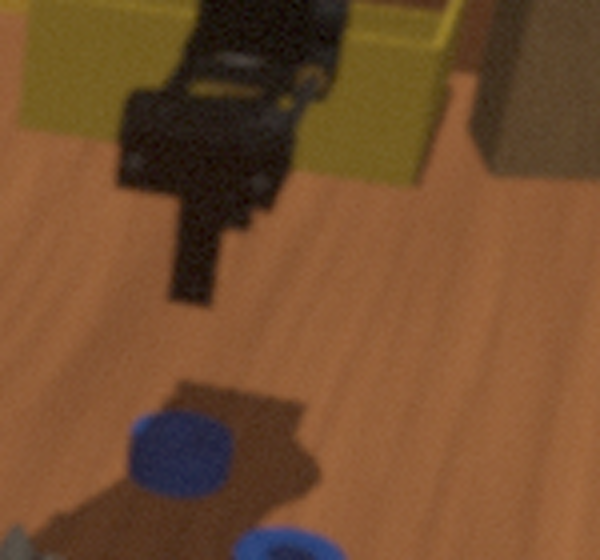

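Emit:
servo_tool([
  [[30,0,0],[0,0,0],-1],
  [[40,0,0],[0,0,0],-1],
  [[20,0,0],[0,0,0],-1],
  [[10,0,0],[0,0,0],-1],
  [[7,1,0],[0,0,0],-1],
  [[0,0,0],[0,0,0],-1],
])

```text
t: 6.3
tcp_pos: [0.3991, -0.3204, -0.0031]
orientation: [[0.0, -0.001, 1.0], [-0.0, 1.0, 0.001], [-1.0, -0.0, 0.0]]
ft_force: [0.5, -0.0, -0.3]
opening: 1.006
```

Emit:
servo_tool([
  [[4,0,0],[0,0,0],-1],
  [[3,0,0],[0,0,0],-1],
  [[0,0,0],[0,0,0],-1],
])

```text
t: 6.68
tcp_pos: [0.3989, -0.3204, -0.0102]
orientation: [[-0.0, -0.001, 1.0], [0.0, 1.0, 0.001], [-1.0, 0.0, -0.0]]
ft_force: [0.3, 0.6, -0.1]
opening: 1.001
```

Emit:
servo_tool([
  [[3,0,0],[0,0,0],-1],
  [[0,0,0],[0,0,0],1],
  [[0,0,0],[0,0,0],1],
  [[0,0,0],[0,0,0],1],
  [[0,0,0],[0,0,0],1],
  [[0,0,0],[0,0,0],1],
  [[0,0,0],[0,0,0],1],
])

```text
t: 7.55
tcp_pos: [0.399, -0.3204, -0.0132]
orientation: [[0.0, -0.001, 1.0], [-0.0, 1.0, 0.001], [-1.0, -0.0, 0.0]]
ft_force: [-0.0, 0.3, 1.4]
opening: 0.642
```

Emit:
servo_tool([
  [[-15,0,0],[0,0,0],1],
  [[-35,0,0],[0,0,0],1],
  [[-25,20,6],[0,0,0],1],
  [[0,35,10],[0,0,0],1],
  [[0,35,10],[0,0,0],1],
  [[0,35,10],[0,0,0],1],
  [[0,30,8],[0,0,0],1],
  [[0,12,2],[0,0,0],1],
  [[0,0,0],[0,0,0],1],
  [[0,0,0],[0,0,0],1],
])

```text
t: 8.8
tcp_pos: [0.4446, -0.154, 0.0619]
orientation: [[-0.0, 0.0, 1.0], [-0.0, 1.0, -0.0], [-1.0, -0.0, -0.0]]
ft_force: [0.5, -0.1, -1.1]
opening: 0.646
```

```bash
python3 look.py c; python3 - <<'E'
from m import *
d=dict(np.load('side_c.npz'))
print(find('side',d,'blue',proj(d,[.445,-.153,.087]),40,.0752))
a=d['color'][120:260,330:480,::-1];cv2.imwrite('pics/z_c.png',cv2.resize(a,None,fx=4,fy=4,interpolation=cv2.INTER_CUBIC))
E
```

```text
[ 0.44451889 -0.15412157  0.06176763] 8.9
(array([403.2, 198.2]), array([ 0.43043185, -0.15006662]), 0.28)
```

View pics/z_c.png

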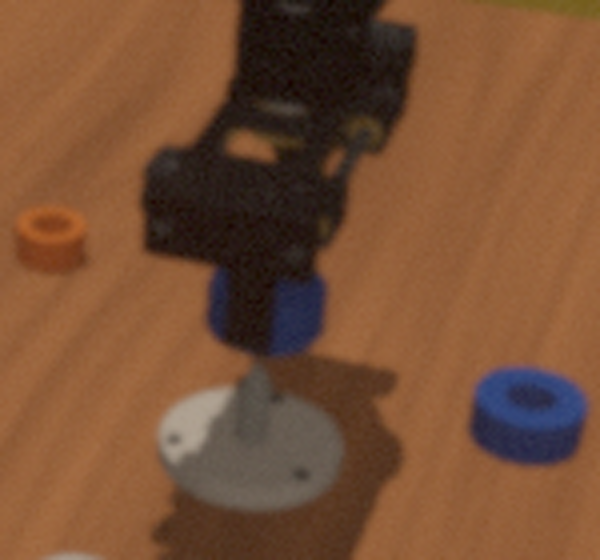

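```bash
python3 - <<'E'
from m import *
d=dict(np.load('side_c.npz'))
m=fmask('side','blue',d['color'])
print(proj(d,[.4446,-.154,.087]), proj(d,[.4346,-.154,.087]),'finger',proj(d,[.4446,-.118,.087]))
for v in range(188,208,2):
    u=np.where(m[v,370:425])[0]+370; print(v,u.min() if len(u) else 0,u.max() if len(u) else 0)
E
```

```text
[396.38737834 195.55909833] [401.54277159 196.63238807] finger [390.93491261 204.98961016]
188 385 386
190 384 409
192 383 410
194 383 410
196 383 409
198 383 409
200 383 409
202 384 408
204 397 407
206 397 405
```

Emit:
servo_tool([
  [[15,0.5,0.5],[0,0,0],1],
  [[15,0,0],[0,0,0],1],
  [[15,0,0],[0,0,0],1],
  [[10,0,0],[0,0,0],1],
  [[4,0,0],[0,0,0],1],
  [[0,0,0],[0,0,0],1],
])

```text
t: 9.65
tcp_pos: [0.4453, -0.153, 0.0027]
orientation: [[-0.0, -0.001, 1.0], [-0.0, 1.0, 0.001], [-1.0, -0.0, -0.0]]
ft_force: [-0.2, -0.3, -0.9]
opening: 0.642
```

Emit:
servo_tool([
  [[2,0,0],[0,0,0],1],
  [[1.5,0,0],[0,0,0],1],
  [[0,0,0],[0,0,0],1],
])

```text
t: 10.02
tcp_pos: [0.4453, -0.1528, -0.0007]
orientation: [[0.0, -0.001, 1.0], [0.0, 1.0, 0.001], [-1.0, 0.0, 0.0]]
ft_force: [-0.5, 0.6, -0.6]
opening: 0.643
```

Emit:
servo_tool([
  [[0.5,0,0],[0,0,0],-1],
  [[0,0,0],[0,0,0],-1],
  [[0,0,0],[0,0,0],-1],
  [[0,0,0],[0,0,0],-1],
  [[0,0,0],[0,0,0],-1],
  [[-15,0,0],[0,0,0],-1],
  [[-40,0,0],[0,0,0],-1],
  [[-35,0,0],[0,0,0],-1],
  [[0,-25,25],[0,0,0],-1],
  [[0,-37,41],[0,0,0],-1],
  [[0,-37,41],[0,0,0],-1],
  [[0,-35,40],[0,0,0],-1],
  [[0,-13,14],[0,0,0],-1],
  [[0,0,0],[0,0,0],-1],
  [[0,0,0],[0,0,0],-1],
])

```text
t: 11.9
tcp_pos: [0.6056, -0.2992, 0.0884]
orientation: [[-0.001, -0.001, 1.0], [0.001, 1.0, 0.001], [-1.0, 0.001, -0.001]]
ft_force: [-0.6, -0.6, 0.1]
opening: 0.997
```

```bash
python3 look.py d; python3 - <<'E'
from m import *
D={n:dict(np.load(n+'_d.npz')) for n in('top','side')}
print(find('top',D['top'],'blue',proj(D['top'],[.445,-.153,.024]),30,.012),find('side',D['side'],'blue',proj(D['side'],[.445,-.153,.024]),34,.012))
print(find('side',D['side'],'orange'))
a=D['side']['color'][120:260,310:460,::-1];b=D['top']['color'][190:330,330:480,::-1];cv2.imwrite('pics/z_d.png',cv2.resize(cv2.hconcat([a,b]),None,fx=2.6,fy=2.6,interpolation=cv2.INTER_CUBIC))
E
```

```text
[ 0.60578975 -0.29898379  0.0890352 ] 12.0
None (array([392.7, 224.3]), array([ 0.44521887, -0.15007583]), 0.81)
(array([342.6, 179.8]), array([ 0.60519469, -0.29730029]), 0.93)
```

View pics/z_d.png

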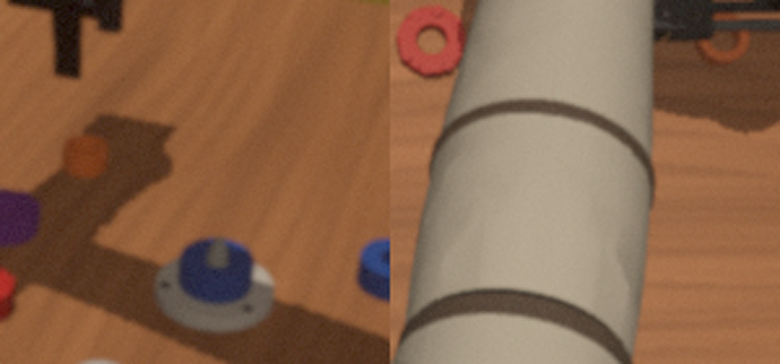

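Blue is seated on the white plate. Next the orange collar.

Emit:
servo_tool([
  [[30,-0.5,0],[0,0,0],-1],
  [[40,0,0],[0,0,0],-1],
  [[20,0,0],[0,0,0],-1],
  [[7,0,0],[0,0,0],-1],
  [[5,0,0],[0,0,0],-1],
  [[0,0,0],[0,0,0],1],
  [[0,0,0],[0,0,0],1],
  [[0,0,0],[0,0,0],1],
  [[0,0,0],[0,0,0],1],
  [[0,0,0],[0,0,0],1],
  [[0,0,0],[0,0,0],1],
  [[0,0,0],[0,0,0],1],
  [[0,0,0],[0,0,0],1],
])

```text
t: 13.62
tcp_pos: [0.6064, -0.3002, -0.0132]
orientation: [[0.0, -0.001, 1.0], [-0.0, 1.0, 0.001], [-1.0, -0.0, 0.0]]
ft_force: [0.2, 0.7, 0.9]
opening: 0.459
```

Emit:
servo_tool([
  [[-15,0,0],[0,0,0],1],
  [[-35,0,0],[0,0,0],1],
  [[-25,15,-16],[0,0,0],1],
  [[0,37,-41],[0,0,0],1],
  [[0,37,-41],[0,0,0],1],
  [[0,37,-41],[0,0,0],1],
  [[0,21,-22],[0,0,0],1],
  [[0,0,0],[0,0,0],1],
  [[0,0,0],[0,0,0],1],
])

```text
t: 14.75
tcp_pos: [0.4468, -0.1535, 0.0628]
orientation: [[0.003, -0.001, 1.0], [-0.0, 1.0, 0.001], [-1.0, -0.0, 0.003]]
ft_force: [-0.8, -0.6, -0.8]
opening: 0.458
```

```bash
python3 look.py e; python3 - <<'E'
from m import *
d=dict(np.load('side_e.npz'))
print(proj(d,[.4453,-.153,.086]),proj(d,[.4353,-.153,.086]))
m=fmask('side','orange',d['color'])
for v in range(184,214,2):
    u=np.where(m[v,375:420])[0]+375; print(v,u.min() if len(u) else 0,u.max() if len(u) else 0)
a=d['color'][150:250,340:450,::-1];cv2.imwrite('pics/z_e.png',cv2.resize(a,None,fx=5,fy=5,interpolation=cv2.INTER_CUBIC))
E
```

```text
[ 0.44652309 -0.15381355  0.06212477] 14.85
[395.83361565 196.19480402] [400.98683851 197.2700626 ]
184 0 0
186 0 0
188 0 0
190 398 405
192 386 406
194 398 405
196 397 405
198 398 405
200 397 404
202 389 404
204 394 402
206 397 399
208 0 0
210 0 0
212 0 0
```

View pics/z_e.png

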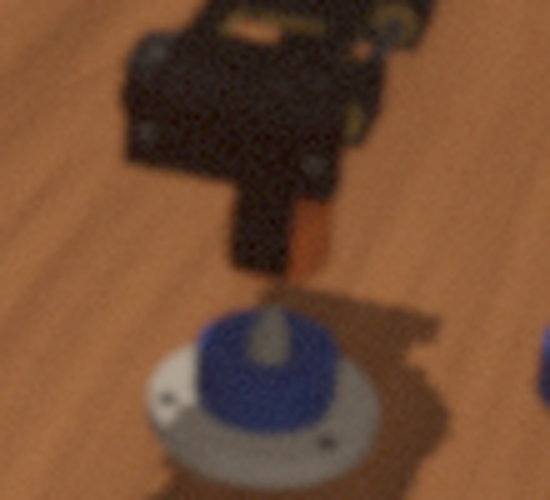

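Emit:
servo_tool([
  [[10,0.7,-1.5],[0,0,0],1],
  [[12,0,0],[0,0,0],1],
  [[10,0,0],[0,0,0],1],
  [[4,0,0],[0,0,0],1],
  [[2,0,0],[0,0,0],1],
  [[0,0,0],[0,0,0],1],
])

```text
t: 15.6
tcp_pos: [0.444, -0.1527, 0.0238]
orientation: [[0.0, -0.001, 1.0], [-0.0, 1.0, 0.001], [-1.0, -0.0, 0.0]]
ft_force: [-0.1, 0.3, -0.9]
opening: 0.457
```

Emit:
servo_tool([
  [[0.8,0,0],[0,0,0],-1],
  [[0,0,0],[0,0,0],-1],
  [[0,0,0],[0,0,0],-1],
  [[0,0,0],[0,0,0],-1],
  [[0,0,0],[0,0,0],-1],
  [[0,0,0],[0,0,0],-1],
  [[-15,0,0],[0,0,0],-1],
  [[-40,0,0],[0,0,0],-1],
  [[-32,5,3],[0,0,0],-1],
  [[0,40,14],[0,0,0],-1],
  [[0,55,20],[0,0,0],-1],
  [[0,55,20],[0,0,0],-1],
  [[0,55,20],[0,0,0],-1],
  [[0,55,20],[0,0,0],-1],
  [[0,55,20],[0,0,0],-1],
  [[0,55,20],[0,0,0],-1],
  [[0,40,11],[0,0,0],-1],
  [[0,10,3],[0,0,0],-1],
  [[0,0,0],[0,0,0],-1],
  [[0,0,0],[0,0,0],-1],
])

```text
t: 18.1
tcp_pos: [0.594, 0.2712, 0.11]
orientation: [[-0.001, 0.0, 1.0], [-0.0, 1.0, -0.0], [-1.0, -0.0, -0.001]]
ft_force: [0.9, -0.2, 0.7]
opening: 1.001
```

```bash
python3 look.py f; python3 - <<'E'
from m import *
D={n:dict(np.load(n+'_f.npz')) for n in('top','side')}
a=D['side']['color'][170:280,340:450,::-1];b=D['top']['color'][230:340,330:440,::-1];cv2.imwrite('pics/z_f.png',cv2.resize(cv2.hconcat([a,b]),None,fx=3.4,fy=3.4,interpolation=cv2.INTER_CUBIC))
for n in D:
  print(n,find(n,D[n],'orange',proj(D[n],[.445,-.153,.047]),16,.036),find(n,D[n],'blue',proj(D[n],[.445,-.153,.024]),30,.012),find(n,D[n],'silver'))
E
```

```text
[0.59430205 0.27116646 0.11029408] 18.2
top None (array([388. , 282.6]), array([ 0.4457054 , -0.15357007]), 0.92) (array([311.5, 265.2]), array([ 0.48314186, -0.00204566]), 0.95)
side (array([394.8, 213.2]), array([ 0.44444605, -0.15509051]), 0.67) (array([392.2, 224.9]), array([ 0.44556517, -0.14773239]), 0.69) (array([347.8, 269.4]), array([ 0.48331657, -0.00239475]), 0.84)
```

View pics/z_f.png

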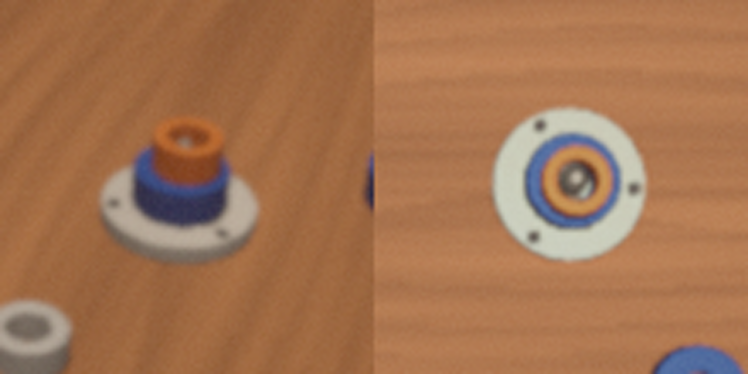

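View pics/top_f.png

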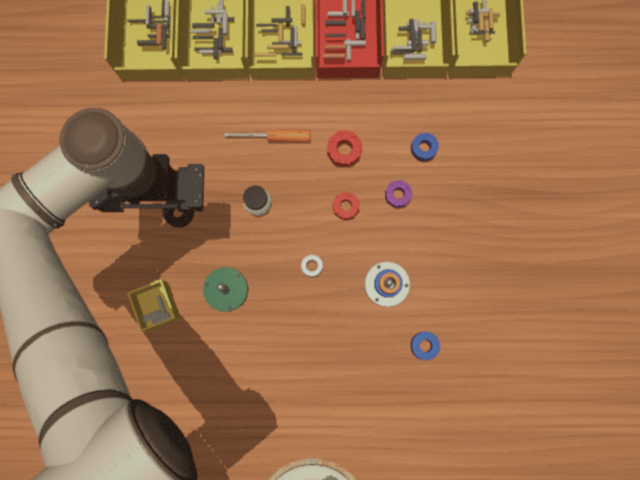

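White foot is made up: at (388,284) the orange collar lies flat on blue. Now the black buffer.

Emit:
servo_tool([
  [[30,0.7,0.5],[0,0,0],-1],
  [[40,0,0],[0,0,0],-1],
  [[35,0,0],[0,0,0],-1],
  [[11,0,0],[0,0,0],-1],
  [[6,0,0],[0,0,0],-1],
  [[1,0,0],[0,0,0],-1],
  [[0,0,0],[0,0,0],1],
  [[0,0,0],[0,0,0],1],
  [[0,0,0],[0,0,0],1],
  [[0,0,0],[0,0,0],1],
  [[0,0,0],[0,0,0],1],
  [[0,0,0],[0,0,0],1],
])

```text
t: 19.7
tcp_pos: [0.5951, 0.2732, -0.0126]
orientation: [[0.0, -0.001, 1.0], [0.0, 1.0, 0.001], [-1.0, 0.0, 0.0]]
ft_force: [-1.6, -0.0, 3.2]
opening: 0.703
```

Emit:
servo_tool([
  [[-15,0,0],[0,0,0],1],
  [[-35,0,0],[0,0,0],1],
  [[-38,0,0],[0,0,0],1],
  [[0,-18,-28],[0,0,0],1],
  [[0,-24,-38],[0,0,0],1],
  [[0,-24,-38],[0,0,0],1],
  [[0,-24,-38],[0,0,0],1],
  [[0,-10,-16],[0,0,0],1],
  [[0,0,0],[0,0,0],1],
  [[0,0,0],[0,0,0],1],
])

```text
t: 20.95
tcp_pos: [0.4383, 0.1739, 0.0756]
orientation: [[0.002, -0.001, 1.0], [0.001, 1.0, 0.001], [-1.0, 0.001, 0.002]]
ft_force: [-0.0, -0.3, -0.5]
opening: 0.704
```

```bash
python3 look.py g; python3 - <<'E'
from m import *
d=dict(np.load('side_g.npz'))
print(proj(d,[.4372,.1728,.099]),proj(d,[.4272,.1728,.099]),proj(d,[.4372,.1728,.07]))
a=d['color'][220:400,250:430,::-1];cv2.imwrite('pics/z_g.png',cv2.resize(a,None,fx=3.3,fy=3.3,interpolation=cv2.INTER_CUBIC))
E
```

```text
[0.43807407 0.17381626 0.07511161] 21.05
[337.27499447 301.67427842] [343.98771782 303.58791717] [336.8733359  316.61826889]
```

View pics/z_g.png

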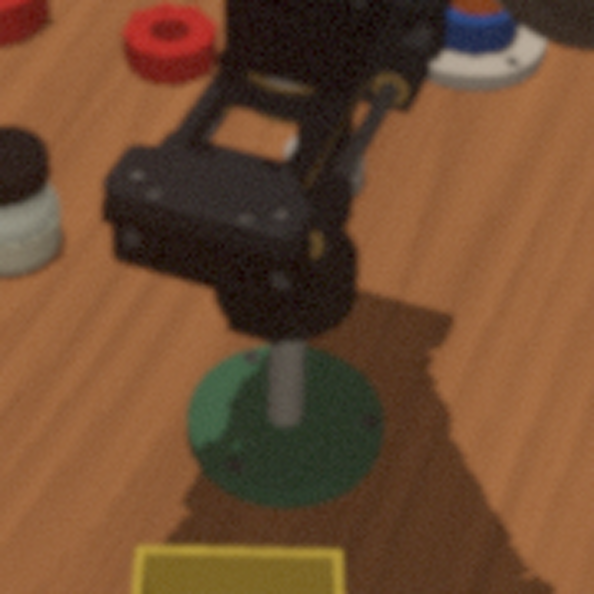

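Emit:
servo_tool([
  [[10,-1,-1],[0,0,0],1],
  [[15,0,0],[0,0,0],1],
  [[20,0,0],[0,0,0],1],
  [[18,0,0],[0,0,0],1],
  [[8,0,0],[0,0,0],1],
  [[3,0,0],[0,0,0],1],
  [[0,0,0],[0,0,0],1],
])

```text
t: 21.92
tcp_pos: [0.4363, 0.1722, 0.001]
orientation: [[0.0, -0.001, 1.0], [0.0, 1.0, 0.001], [-1.0, 0.0, 0.0]]
ft_force: [-0.4, 0.5, -0.0]
opening: 0.7
```

Emit:
servo_tool([
  [[1.4,0,0],[0,0,0],1],
  [[0,0,0],[0,0,0],-1],
  [[0,0,0],[0,0,0],-1],
  [[0,0,0],[0,0,0],-1],
  [[0,0,0],[0,0,0],-1],
  [[-15,0,0],[0,0,0],-1],
  [[-40,0,0],[0,0,0],-1],
  [[-40,0,0],[0,0,0],-1],
  [[0,-32,7],[0,0,0],-1],
  [[0,-42,11],[0,0,0],-1],
  [[0,-42,11],[0,0,0],-1],
  [[0,-42,13],[0,0,0],-1],
  [[0,-16,5],[0,0,0],-1],
  [[0,0,0],[0,0,0],-1],
  [[0,0,0],[0,0,0],-1],
])

```text
t: 23.8
tcp_pos: [0.483, -0.0013, 0.0945]
orientation: [[-0.0, -0.001, 1.0], [0.0, 1.0, 0.001], [-1.0, 0.0, -0.0]]
ft_force: [0.2, 0.2, 0.3]
opening: 1.002
```

```bash
python3 look.py i; python3 - <<'E'
from m import *
D={n:dict(np.load(n+'_i.npz')) for n in('top','side')}
a=D['side']['color'][290:400,280:390,::-1];b=D['top']['color'][230:340,170:280,::-1];cv2.imwrite('pics/z_i.png',cv2.resize(cv2.hconcat([a,b]),None,fx=3.4,fy=3.4,interpolation=cv2.INTER_CUBIC))
for n in D: print(n,find(n,D[n],'silver'))
E
```

```text
[ 0.48302754 -0.0010393   0.09459313] 23.9
top (array([303.3, 252.3]), array([0.5094151 , 0.01452056]), 2.69)
side (array([348.1, 270. ]), array([ 0.48220577, -0.00092541]), 0.81)
```

View pics/z_i.png

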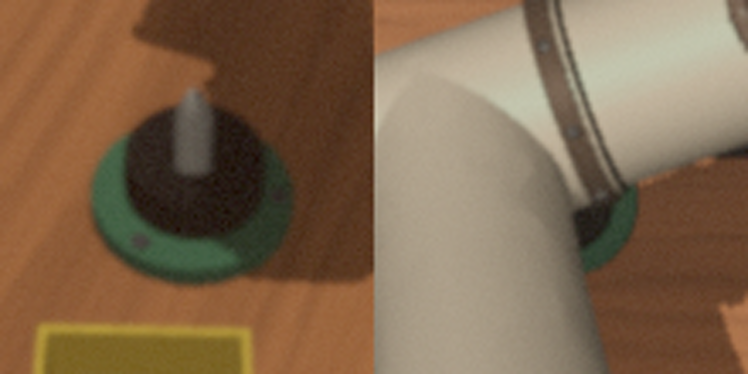

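Black is seated flat on green. Now the silver sleeve.

Emit:
servo_tool([
  [[30,-1,0],[0,0,0],-1],
  [[40,0,0],[0,0,0],-1],
  [[25,0,0],[0,0,0],-1],
  [[8,0,0],[0,0,0],-1],
  [[4,0,0],[0,0,0],-1],
  [[0,0,0],[0,0,0],1],
  [[0,0,0],[0,0,0],1],
  [[0,0,0],[0,0,0],1],
  [[0,0,0],[0,0,0],1],
  [[0,0,0],[0,0,0],1],
  [[0,0,0],[0,0,0],1],
  [[0,0,0],[0,0,0],1],
  [[0,0,0],[0,0,0],1],
])

```text
t: 25.52
tcp_pos: [0.4833, -0.0029, -0.0123]
orientation: [[0.0, -0.001, 1.0], [0.0, 1.0, 0.001], [-1.0, 0.0, 0.0]]
ft_force: [-0.3, -0.3, 1.9]
opening: 0.489
```

Emit:
servo_tool([
  [[-15,0,0],[0,0,0],1],
  [[-35,0,0],[0,0,0],1],
  [[-38,0,0],[0,0,0],1],
  [[0,32,-7],[0,0,0],1],
  [[0,42,-11],[0,0,0],1],
  [[0,42,-11],[0,0,0],1],
  [[0,42,-12],[0,0,0],1],
  [[0,18,-5],[0,0,0],1],
  [[0,0,0],[0,0,0],1],
  [[0,0,0],[0,0,0],1],
])

```text
t: 26.78
tcp_pos: [0.4367, 0.1724, 0.0753]
orientation: [[-0.001, -0.0, 1.0], [-0.001, 1.0, 0.0], [-1.0, -0.001, -0.001]]
ft_force: [-0.2, -0.1, -0.5]
opening: 0.487
```

```bash
python3 look.py j; python3 - <<'E'
from m import *
d=dict(np.load('side_j.npz'))
print(proj(d,[.4372,.1728,.098]),proj(d,[.4272,.1728,.098]),proj(d,[.4372,.1728,.07]))
a=d['color'][220:400,250:430,::-1];cv2.imwrite('pics/z_j.png',cv2.resize(a,None,fx=3.3,fy=3.3,interpolation=cv2.INTER_CUBIC))
E
```

```text
[0.43699484 0.1721849  0.07538016] 26.875
[337.26082287 302.20154287] [343.96789867 304.11588536] [336.8733359  316.61826889]
```

View pics/z_j.png

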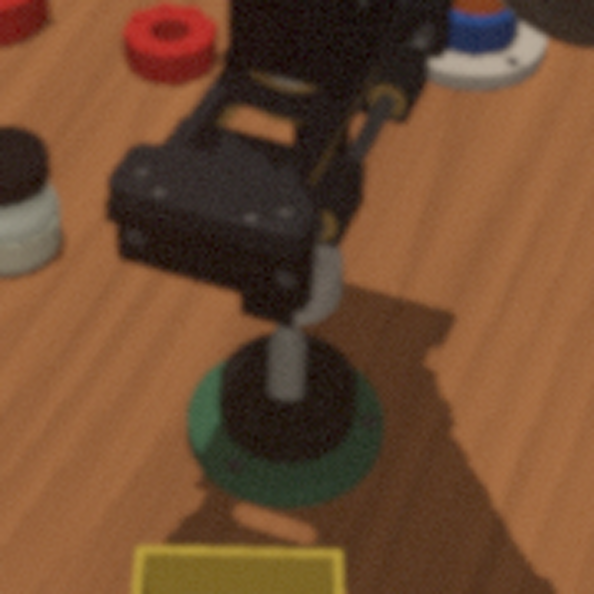

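Emit:
servo_tool([
  [[10,0.5,1.2],[0,0,0],1],
  [[8,0,0],[0,0,0],1],
  [[12,0,0],[0,0,0],1],
  [[0,0,0],[0,0,0],1],
])

```text
t: 27.38
tcp_pos: [0.4374, 0.1728, 0.0442]
orientation: [[-0.003, -0.001, 1.0], [-0.002, 1.0, 0.001], [-1.0, -0.002, -0.003]]
ft_force: [-1.0, 0.9, -0.7]
opening: 0.489
```

```bash
python3 look.py k; python3 - <<'E'
from m import *
d=dict(np.load('side_k.npz'))
a=d['color'][260:380,280:400,::-1];cv2.imwrite('pics/z_k.png',cv2.resize(a,None,fx=5,fy=5,interpolation=cv2.INTER_CUBIC))
t=np.linspace(0,6.28,100)
for zz in(.058,.078):
  P=np.array([proj(d,[.438+.022*np.cos(x),.1727+.022*np.sin(x),zz]) for x in t]);print(P.min(0),P.max(0))
E
```

```text
[0.43824196 0.17347761 0.04530151] 27.475
[320.97707794 311.70059864] [351.48541591 333.62241149]
[320.99021803 301.7362315 ] [351.99626179 323.52986016]
```

View pics/z_k.png

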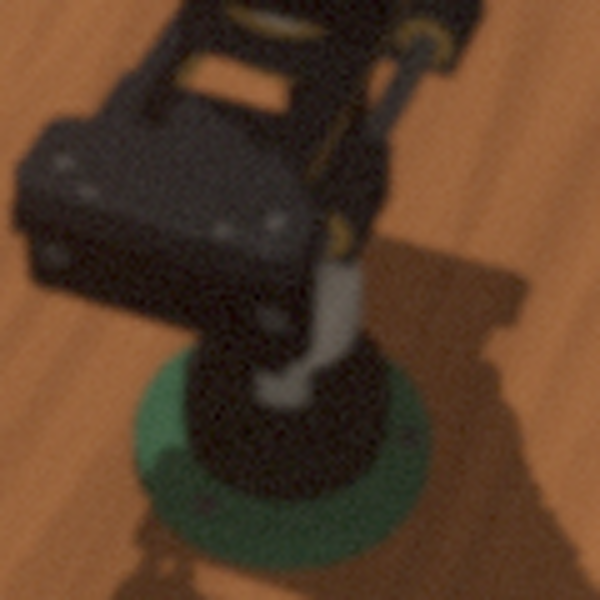

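Emit:
servo_tool([
  [[10,0,0],[0,0,0],1],
  [[8,0,0],[0,0,0],1],
  [[3,0,0],[0,0,0],1],
  [[0,0,0],[0,0,0],1],
])

```text
t: 27.98
tcp_pos: [0.4381, 0.1734, 0.0242]
orientation: [[-0.001, -0.001, 1.0], [-0.0, 1.0, 0.001], [-1.0, -0.0, -0.001]]
ft_force: [1.1, 0.9, -0.6]
opening: 0.491
```

Emit:
servo_tool([
  [[2,0,0],[0,0,0],1],
  [[0,0,0],[0,0,0],-1],
  [[0,0,0],[0,0,0],-1],
  [[0,0,0],[0,0,0],-1],
  [[0,0,0],[0,0,0],-1],
  [[0,0,0],[0,0,0],-1],
  [[0,0,0],[0,0,0],-1],
  [[-15,0,0],[0,0,0],-1],
  [[-40,0,0],[0,0,0],-1],
  [[-32,0,0],[0,0,0],-1],
  [[0,-35,22],[0,0,0],-1],
  [[0,-50,34],[0,0,0],-1],
  [[0,-50,34],[0,0,0],-1],
  [[0,-50,34],[0,0,0],-1],
  [[0,-45,32],[0,0,0],-1],
  [[0,-16,12],[0,0,0],-1],
  [[0,0,0],[0,0,0],-1],
  [[0,0,0],[0,0,0],-1],
])

```text
t: 30.22
tcp_pos: [0.6056, -0.0714, 0.1094]
orientation: [[-0.001, -0.002, 1.0], [0.0, 1.0, 0.002], [-1.0, 0.0, -0.001]]
ft_force: [-0.7, -0.3, 0.1]
opening: 0.998
```

```bash
python3 look.py l; python3 - <<'E'
from m import *
D={n:dict(np.load(n+'_l.npz')) for n in('top','side')}
a=D['side']['color'][290:400,280:390,::-1];b=D['top']['color'][230:340,170:280,::-1];cv2.imwrite('pics/z_l.png',cv2.resize(cv2.hconcat([a,b]),None,fx=3.4,fy=3.4,interpolation=cv2.INTER_CUBIC))
for n in D: print(n,find(n,D[n],'red'),find(n,D[n],'silver',proj(D[n],[.437,.173,.044]),20,.034))
E
```

```text
[ 0.60583072 -0.07101546  0.109774  ] 30.325
top (array([345.4, 208.4]), array([ 0.59923377, -0.07191257]), 0.7) (array([218.8, 281.1]), array([0.44924472, 0.17903524]), 1.64)
side (array([301.3, 232.9]), array([ 0.60551654, -0.07131065]), 0.92) (array([335.7, 329.3]), array([0.43859749, 0.1727394 ]), 0.87)
```

View pics/z_l.png

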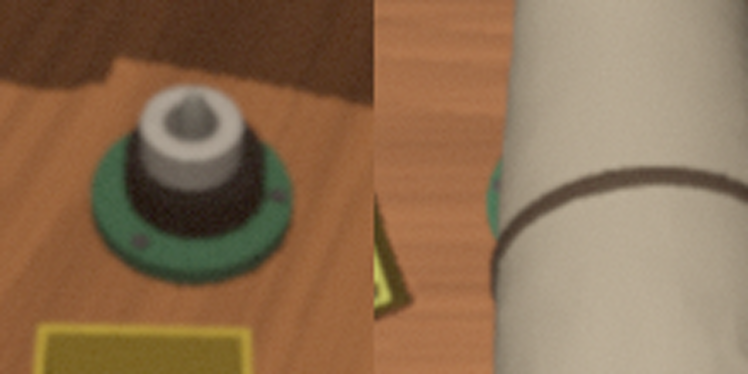

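View pics/side_l.png

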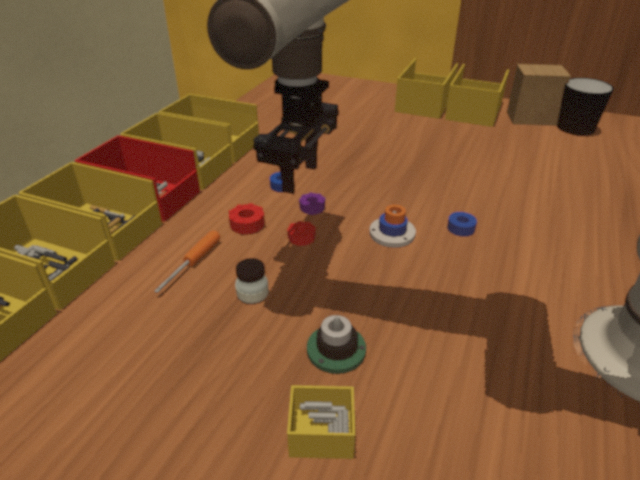

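Silver is flat on black. Now the small red nut at (301,233) in the side view.

Emit:
servo_tool([
  [[30,-1,0],[0,0,0],-1],
  [[40,0,0],[0,0,0],-1],
  [[35,0,0],[0,0,0],-1],
  [[12,0,0],[0,0,0],-1],
  [[5,0,0],[0,0,0],-1],
  [[0,0,0],[0,0,0],1],
  [[0,0,0],[0,0,0],1],
  [[0,0,0],[0,0,0],1],
  [[0,0,0],[0,0,0],1],
  [[0,0,0],[0,0,0],1],
  [[0,0,0],[0,0,0],1],
  [[0,0,0],[0,0,0],1],
])

```text
t: 31.82
tcp_pos: [0.6067, -0.0733, -0.012]
orientation: [[0.001, -0.001, 1.0], [-0.0, 1.0, 0.001], [-1.0, -0.0, 0.001]]
ft_force: [-1.3, -0.3, 3.8]
opening: 0.61
```

Emit:
servo_tool([
  [[-15,0,0],[0,0,0],1],
  [[-35,0,0],[0,0,0],1],
  [[-45,0,0],[0,0,0],1],
  [[0,30,-20],[0,0,0],1],
  [[0,45,-31],[0,0,0],1],
  [[0,45,-31],[0,0,0],1],
  [[0,45,-31],[0,0,0],1],
  [[0,45,-31],[0,0,0],1],
  [[0,28,-19],[0,0,0],1],
  [[0,8,-6],[0,0,0],1],
  [[0,0,0],[0,0,0],1],
  [[0,0,0],[0,0,0],1],
])

```text
t: 33.33
tcp_pos: [0.4377, 0.1719, 0.0826]
orientation: [[0.0, 0.0, 1.0], [-0.0, 1.0, -0.0], [-1.0, -0.0, 0.0]]
ft_force: [1.3, -0.3, 0.1]
opening: 0.614
```

```bash
python3 look.py m; python3 - <<'E'
from m import *
d=dict(np.load('side_m.npz'))
a=d['color'][220:380,270:430,::-1];cv2.imwrite('pics/z_m.png',cv2.resize(a,None,fx=3.7,fy=3.7,interpolation=cv2.INTER_CUBIC))
t=np.linspace(0,6.28,100)
for zz in(.096,.118):
  P=np.array([proj(d,[.4372+.0275*np.cos(x),.1728+.0275*np.sin(x),zz]) for x in t]);print(P.min(0),P.max(0))
m=fmask('side','red',d['color'])[270:330,300:380];v,u=np.where(m);print(u.min()+300,u.max()+300,v.max()+270)
E
```

```text
[0.43773999 0.17173629 0.08247907] 33.425
[317.57185848 290.11767605] [356.92972608 317.22717063]
[317.52372447 278.47242537] [357.61212688 305.34850709]
303 357 316
```

View pics/z_m.png

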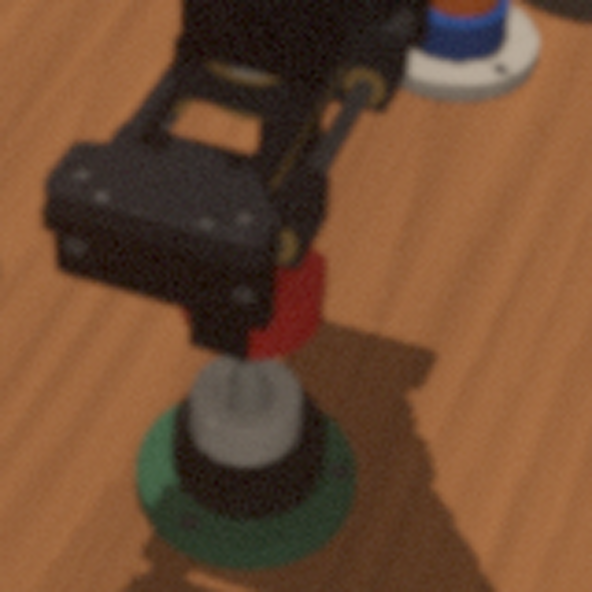

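Emit:
servo_tool([
  [[8,1,-0.3],[0,0,0],1],
  [[12,0,0],[0,0,0],1],
  [[10,0,0],[0,0,0],1],
  [[6,0,0],[0,0,0],1],
  [[3,0,0],[0,0,0],1],
  [[0,0,0],[0,0,0],1],
])

```text
t: 34.17
tcp_pos: [0.4369, 0.1736, 0.0434]
orientation: [[-0.0, -0.001, 1.0], [-0.0, 1.0, 0.001], [-1.0, -0.0, -0.0]]
ft_force: [-0.2, -0.2, 0.1]
opening: 0.61
```

Lower the last bit, release, rise and clear away toward the robot's right.

Emit:
servo_tool([
  [[1.2,0,0],[0,0,0],1],
  [[0,0,0],[0,0,0],-1],
  [[0,0,0],[0,0,0],-1],
  [[0,0,0],[0,0,0],-1],
  [[0,0,0],[0,0,0],-1],
  [[0,0,0],[0,0,0],-1],
  [[-15,0,0],[0,0,0],-1],
  [[-40,0,0],[0,0,0],-1],
  [[-50,0,0],[0,0,0],-1],
  [[0,-50,0],[0,0,0],-1],
  [[0,-55,0],[0,0,0],-1],
  [[0,-55,0],[0,0,0],-1],
  [[0,-55,0],[0,0,0],-1],
  [[0,-55,0],[0,0,0],-1],
  [[0,-55,0],[0,0,0],-1],
  [[0,-55,0],[0,0,0],-1],
  [[0,-55,0],[0,0,0],-1],
  [[0,-20,0],[0,0,0],-1],
  [[0,0,0],[0,0,0],-1],
  [[0,0,0],[0,0,0],-1],
])

```text
t: 36.67
tcp_pos: [0.4371, -0.2809, 0.1472]
orientation: [[-0.0, -0.001, 1.0], [0.0, 1.0, 0.001], [-1.0, 0.0, -0.0]]
ft_force: [-0.3, 0.3, -0.0]
opening: 0.998
```

```bash
python3 look.py n; python3 - <<'E'
from m import *
D={n:dict(np.load(n+'_n.npz')) for n in('top','side')}
S=D['side']['color'];T=D['top']['color']
r1=cv2.hconcat([S[280:380,280:400],S[180:280,340:460]]);r2=cv2.hconcat([T[240:340,165:285],T[235:335,330:450]])
cv2.imwrite('pics/z_n.png',cv2.resize(cv2.vconcat([r1,r2])[...,::-1],None,fx=3,fy=3,interpolation=cv2.INTER_CUBIC))
for n in D: print(n,find(n,D[n],'red',proj(D[n],[.437,.173,.065]),34,.054))
E
```

```text
[ 0.43734864 -0.28054373  0.1474785 ] 36.775
top (array([220.6, 287.7]), array([0.43458005, 0.17170237]), 0.93)
side (array([337.5, 319.7]), array([0.43617271, 0.17290274]), 0.92)
```

View pics/z_n.png

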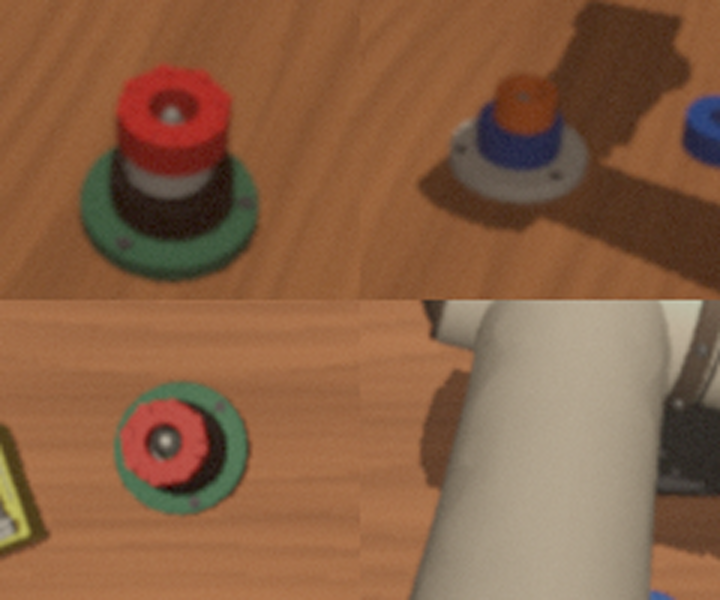

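View pics/top_n.png

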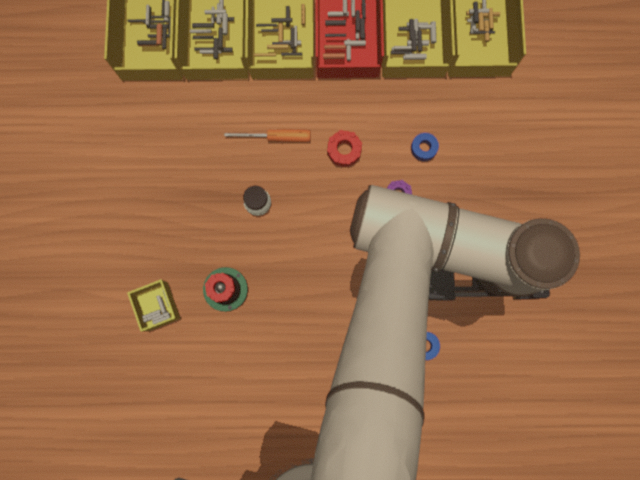

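Both stacks stand flat. The bin, the jar and the screwdriver are at the same pixels as at the start.

```bash
python3 -c "
from rig import ticket;print(ticket.job_done())"
```

```text
the job is handed in; nothing more can be done
None
```

Both feet are made up and the job was handed in at about t = 37 s. The green plate carries the black buffer, the silver sleeve and the red nut. The white plate carries the blue buffer (the rightmost one) and the orange collar.

**Last checks:**
- **Seating:** The last pictures show both stacks flat on their studs. The red nut's centre measured within about 3 mm of the stud axis in both views, inside the bore's 4 mm play. The top view of the white foot was hidden by the arm at the end. It was checked from above earlier and from the side in the last picture.
- **Bystanders:** The yellow bin, jar and screwdriver stand at the same pixels as at the start. The gripper was open and clear of everything.
- **Forces:** Readings at the end of each move stayed under about 4 N.

**What disagreed:**
- **Fingertip height:** The first grasp of the blue buffer closed on air, moving nothing. The fingertips are really about 19 mm behind the reported TCP, as the side view showed, so I lowered every later grasp by that amount.
- **Grip widths:** The gripper read 42.5 mm on the silver sleeve against its nominal 44 mm, with smaller shortfalls on the black buffer and red nut. The parts still seated normally.
- **Camera agreement:** The two cameras disagreed by up to 3 mm on the white plate. The stud being included in the side view explains that, so I used the top view there.

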